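# Ratchet down the loose link nut on the test terminal board

### The job

The copper link on the high-current terminal board has one loose nut, and the ratchet wrench is already on it but set to undo. Flip the wrench's direction lever over to tighten, then work the handle back and forth until the nut is tight to about 2 newton-metres; do not over-tighten it, and leave the rest of the bench as it is.

Things in the scene. Friction and masses are not known exactly. Their poses are not given: they have to be found in the camera images.
- terminal_board: brown terminal board fixed to the bench: base plate 250 x 350 mm, 20 mm high, two bays side by side, each with a front and a rear brass stud joined by a copper link. Origin on the bench under the working stud (front stud of the bay with the wrench); z up, x points from the wrench side to the rear stud, y to the finished bay 160 mm away, whose nuts are already tight
- barrier (a point): top front corner of the cream barrier between the two bays, 130 mm above the bench. Barriers are 4 mm thick upright sheets 80 mm to either side of each stud line, from 50 mm in front of the front stud to 140 mm behind it, all of this height
- wrench_axis (a point): centre of the top of the ratchet head, on the vertical axis about which wrench and nut turn, 118 mm above the bench. The steel head is 42 mm across and 22 mm thick; a neck 15 mm wide, top at 113 mm, leads from it to the handle
- handle_grip (a point): centre of the round black handle, 165 mm from the turning axis and 107 mm above the bench. The handle is level, 26 mm in diameter, from 105 to 235 mm from the axis. 2 newton-metres is 12 N square to the handle here. Free space around it; what lies beneath stays below 60 mm
- ratchet (a joint): handle angle, rad: 0 along the board's -x; grows as the handle swings clockwise seen from above, towards the board's +y: the tightening stroke. Stops at -0.88 and 0.88. At the grip it takes 1 to 2 N swung free, 3 to 4 N with the loose nut, more when jerked. 16 teeth: up to 0.5 rad of a stroke may pass before it bites. 2 to 4 rad of nut in all, so several strokes
- dir_lever (a joint): angle of the direction lever on top of the head, about a vertical pivot, rad: -0.5 to -0.42 at the start (undo), 0 along the handle, 0.5 fully over at its stop (tighten). Grows as its tip swings clockwise seen from above, the same way as the tightening stroke. Takes about 3 N at the tip and stays where it is left; short of 0.4 the pawl may slip
- lever_pivot (a point): the lever's pivot, on top of its hub (19 mm across, 5 mm high), 25 mm from the wrench's axis towards the handle, 123 mm above the bench
- lever_tip (a point): point on the lever's red thumb tab, 26 mm from the pivot towards the handle, 127 mm above the bench; the tab is 12 mm long (along the lever), 8 mm wide and reaches from 118 to 132 mm above the bench
- nut: brass flange nut with the wrench's steel socket on it, 22 mm across; origin on the bench under the stud. Thread 1.25 mm a turn. Where it seats differs from start to start and can only be felt: from there the torque rises evenly by about 1.6 N m a radian. It keeps its tightness when the handle is let go or swung back; the torque is felt only while the nut turns, slowly, and fades as it stops
- washer: flat steel washer, 22 mm across, on the copper link under the nut, top 68 mm above the bench; origin on the bench under the stud. The nut presses on it: 2 newton-metres at the wrench gives about 175 N here (150 to 200, with friction)
- plug_red: grey industrial plug with a red shroud, standing on the shroud, 128 mm tall, 68 mm wide; origin under its centre. Leave it alone
- plug_blue: grey industrial plug with a blue shroud, standing on the shroud, 128 mm tall, 68 mm wide; origin under its centre. Leave it alone
- meter: yellow hand multimeter lying flat, 160 x 82 x 48 mm; origin under its centre. Leave it alone
- spare_link: spare copper link, a flat bar 140 x 28 x 6 mm lying on the table in front of the board; origin under its centre, x along it. Leave it alone
- spare_socket: spare steel socket, 24 mm diameter, 30 mm tall, standing on the base plate in front of the board's finished bay; origin under its centre. Leave it alone
- test_clip: red-sleeved test clip lying on the table, 125 mm long, 27 mm tall; origin underneath near its pivot. Leave it alone
- driver: screwdriver lying on the table; origin under its middle. Leave it alone

How it is judged:
By the outcome, as a careful person would: the job done as asked, in the order asked, and still so for the second after the job is handed in, with the robot touching nothing.
It also fails if it takes over 67 s, if anything falls off the work surface, if the arm or the gripper's body presses on something with over 40 N, if the wrist force passes 120 N, or if a joint passes its speed limit or range.

### The arm

A 6-joint arm with a two-finger parallel gripper is mounted at the origin on the work surface. World frame = base frame: x ahead of the robot, y to its left, z up, the work surface at z = 0. Lengths are in mm, angles in rad, forces in N, time in s.
With the tool pointing down it reaches from about 275 to 750 mm from the base axis. Payload 10.2 kg.
Tool frame: the origin (TCP) lies at the very end of the fingers, on their centre line; the grasp point (between the pads) lies 19 mm behind it; z points along the fingers, y is the line along which they close (so a half turn about z gives the same grasp; the last joint's range is limited). The gripper opens to 85 mm and grips with 20 to 120 N. Pads are 22 mm wide; open, the fingers measure 114 mm over their backs; the gripper's body (76 mm by 85 mm) begins 54 mm behind the grasp point. The pads swing forward as they close: fully open they stand 13 mm farther back than shut.
Start: joints at [0.92, 0.313, 1.498, -0, 1.331, -0.223], TCP at [217.82, 477.688, 231.294] pointing down, gripper open.
Joint ranges: [-2.94, 2.94], [-0.97, 2.17], [0.19, 2.56], [-1.23, 4.37], [0.02, 3.11], [-2.88, 2.88]. Speed limits (rad/s): [2.39, 2.39, 3.01, 3.14, 3.14, 3.14].

### API

Orientations are given as a unit quaternion [w, x, y, z].
In Python, from rig import ctrl, vision gives the robot as it stands. The module is installed in compiled form; this text tells all that it offers.
- The arm moves only by the tool play_rows, never from a script. Its arguments are lists of equal length, an entry for each row: "translation": the shift along the tool's x, y, z in m, a list of three; "rotation": the turn, a rotation vector about the tool's x, y, z in rad, a list of three; "gripper": the gripper's target within -1 to 1 (shut at 1, half-way at 0, fully open at -1). A call has 1 to 10 rows; each row is the pose to reach, as a shift and turn from the pose commanded when the call began, along the tool's axes at that moment; what a row does not reach only later rows make up. A row lasts 1/8 s, in which the tool goes at most 62.5 mm and 10.7 degrees, less where a joint would pass 70% of its speed; a pose out of reach is approached as far as the arm can. A call with a gripper value outside its range is refused whole. The fingers move at their own pace and stop on an object; "force" is the grip in N (left out, the last holds). Time passes only in rows, so rows that repeat a pose let the fingers close. It gives the time, the measured TCP pose, the force, the opening and the grip force at its end, in the units of the state.
- ctrl.sense(): the state, without advancing time (a new reading comes with each control period).
- vision.capture(name): name is "scene" or "top"; returns a dict with "pixels" (400x640x3 uint8, red, green, blue), "vfov" (degrees; the focal length in pixels is half the picture's height over the tangent of half this angle, whatever the lens; pixels are square), "cx", "cy" (the principal point, pixels), "rvec" (rotation vector, rad) and "tvec" (3), from world to camera coordinates, as OpenCV has them. Camera axes: x right, y down, z forward; pixel columns grow to the right and rows downward; lengths in mm; the calibration is good to about 2 mm. A picture is of the moment at which its call begins. There is no depth.
- ctrl.finish_job(): hands the job in; it is judged then, once.
The state is a dict: "time_s": time; "joints": joint angles; "dq": joint speeds; "tau": joint torques, N m; "eef_pos": TCP position; "ee_rot": TCP orientation; "force": force on the tool from outside, world axes, zero at the start; "wrist_torque": the same for the moment, N m; "grip_width": opening from 0.0 (shut) to 1.0 (fully open); "grip_force": force on a finger pad.
Only numpy, scipy, OpenCV 4.12 (cv2) and the standard library are available. Lean on these libraries where they do the work, as an engineer would, in place of code of your own. Each camera call takes 0.05 s, during which the arm holds its last target. There are 200 camera calls.

## Working session

There is one attempt and no reset: what is moved stays moved. The work goes in short steps, Python scripts to look and compute and a tool call to move; the robot and the scene stay as the last step left them, time stands still between calls to the robot, and variables do not carry over. Pictures are saved under pics/ and viewed, at most 10 in all, crops included, and the job is handed in when it is done.

Besides the shell and the picture viewer there is one more tool, called after "Request:" as name(argument=value, ...) on one line, values as JSON. play_rows: Moves the arm, as the interface text tells. Its arguments: {"type":"object","properties":{"translation":{"type":"array"},"rotation":{"type":"array"},"gripper":{"type":"array"},"force":{"type":"number"}},"required":["translation","rotation","gripper"]}

```bash
mkdir -p pics; cat > h.py <<'E'
import numpy as np, cv2
from rig import ctrl, vision
def cap(n,f=None):
    c=vision.capture(n)
    if f: cv2.imwrite('pics/'+f,c['pixels'][:,:,::-1])
    return c
def K(c):
    f=200/np.tan(np.radians(c['vfov'])/2); return np.array([[f,0,c['cx']],[0,f,c['cy']],[0,0,1]])
def px2w(c,u,v,z):
    R=cv2.Rodrigues(np.array(c['rvec'],float))[0]; t=np.array(c['tvec'],float).ravel()
    d=R.T@np.linalg.inv(K(c))@[u,v,1]; o=-R.T@t
    return o+d*(z-o[2])/d[2]
def w2px(c,p):
    return cv2.projectPoints(np.array([p],float),np.array(c['rvec'],float),np.array(c['tvec'],float),K(c),None)[0].ravel()
E
python3 - <<'E'
from h import *
for n in('scene','top'):
    c=cap(n,n+'0.png'); print({k:c[k] for k in c if k!='pixels'})
print(ctrl.sense())
E
```

```text
{'vfov': 55.88727759810564, 'cx': 322.0287129418457, 'cy': 200.0767939883043, 'rvec': array([ 1.70059021,  1.80704009, -0.75561398]), 'tvec': array([  -1.97678773, -287.80306702, 1469.61156974])}
{'vfov': 52.91476448606861, 'cx': 318.8117842791021, 'cy': 197.9472575061023, 'rvec': array([ 2.15993589, -2.12476958,  0.17763736]), 'tvec': array([  13.76487723,  502.55832437, 1118.08055422])}
{'time_s': 0.1, 'joints': array([ 9.19569705e-01,  3.13420735e-01,  1.49833429e+00, -4.24234747e-05,
        1.33101652e+00, -2.23402990e-01]), 'dq': array([ 0.00030218, -0.00130713, -0.00123613,  0.00201749, -0.00042123,
        0.0004372 ]), 'tau': array([ 4.03459897e-03, -4.12903261e+01, -2.60139567e+01, -9.40234941e-05,
        3.05790709e-03,  1.37627569e-05]), 'eef_pos': array([217.70030268, 477.48822002, 230.78874573]), 'ee_rot': array([-2.30972378e-04,  2.12279200e-01,  9.77208879e-01, -5.42699764e-04]), 'force': array([-0.64049341,  0.55426763, -0.89813777]), 'wrist_torque': array([ 0.03081081, -0.00969833, -0.03526861]), 'grip_force': 0.0, 'grip_width': 1.0026495815017882}
```

View pics/top0.png

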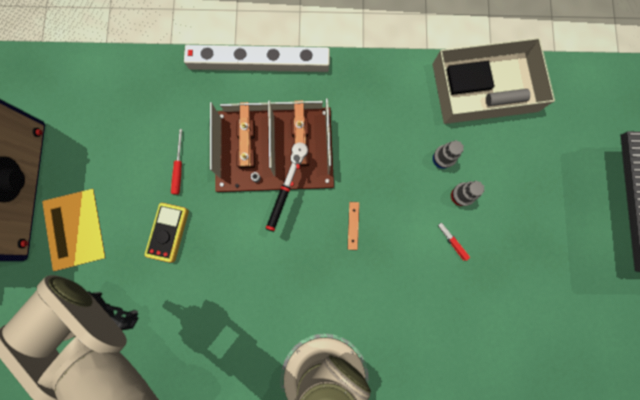

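View pics/scene0.png

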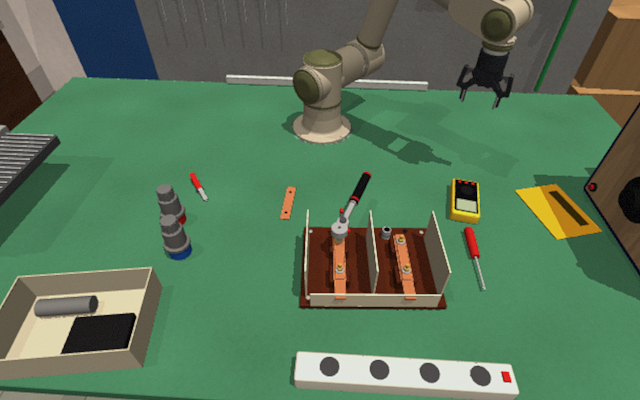

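The top view shows the wrench head near (299,154) and the handle running from about (289,185) to (269,228). I'll enlarge both views of the wrench.

```bash
python3 - <<'E'
import cv2,numpy as np
a=cv2.imread('pics/top0.png')[135:235,255:345]; b=cv2.imread('pics/scene0.png')[165:265,300:380]
a=cv2.resize(a,None,fx=5,fy=5,interpolation=2)
b=cv2.resize(b,None,fx=4.2,fy=5,interpolation=2)[:, :340]
cv2.imwrite('pics/c0.png',np.hstack([a,b]))
E
```

```text
(no output)
```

View pics/c0.png

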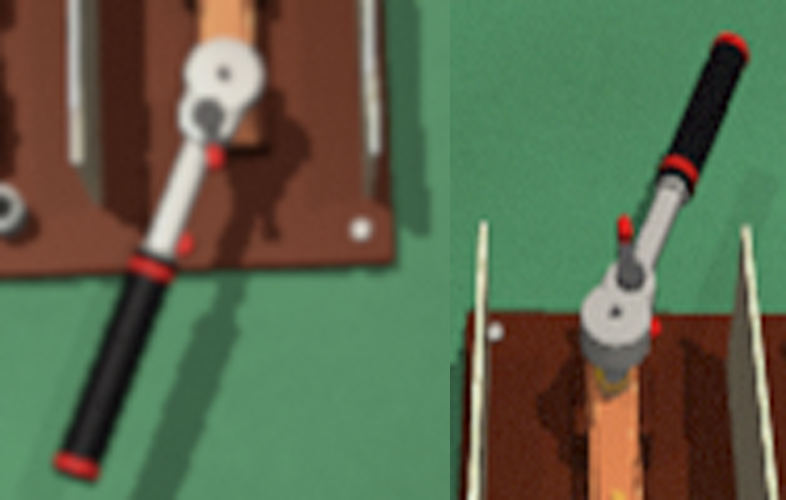

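```bash
python3 - <<'E'
from h import *
T=cap('top');S=cap('scene')
for n,u,v,z in [('axis',299.6,149.6,118),('tab',297.8,166.2,132),('pivot',296.6,158,123),('hend',270.4,228,107),('hstart',285.4,188,107),('barL',270,167.4,130),('barR',330,165.4,130)]:
    print(n,px2w(T,u,v,z).round(1))
for n,u,v,z in [('axis',339.5,227.4,118),('tab',341.7,210.6,132),('pivot',342.8,219.8,123),('hend',367,174.5,107),('hstart',354,199,107)]:
    print('S',n,px2w(S,u,v,z).round(1))
E
```

```text
axis [622.8  77.1 118. ]
tab [572.8  80.3 132. ]
pivot [597.7  84.5 123. ]
hend [407.9 150.7 107. ]
hstart [517.4 113.7 107. ]
barL [568.6 154.8 130. ]
barR [577.   -6.1 130. ]
S axis [628.1  80.2 118. ]
S tab [583.3  84.1 132. ]
S pivot [606.5  87.7 123. ]
S hend [407.2 155.4 107. ]
S hstart [512.7 117.2 107. ]
```

```bash
cat >> h.py <<'E'
from scipy.spatial.transform import Rotation as Ro
A=np.array([624,78.5]); BX=np.pi+0.052      # axis; angle of board -x
def mv(*tgts,p0=None,th0=None):
    "targets (x,y,z,tool-x heading) -> tool-frame shift m, turn rad"
    s=ctrl.sense(); R=Ro.from_quat(np.roll(s['ee_rot'],-1)).as_matrix()
    x0=R[:,0] ; th=np.arctan2(x0[1],x0[0]) ; p=s['eef_pos']
    print('pos',p.round(1),'head',round(th,3),'F',s['force'].round(1),'t',s['time_s'],'w',round(s['grip_width'],3),'tilt',R[:,2].round(3))
    for t in tgts:
        d=R.T@(np.array(t[:3])-p)/1000; a=-(t[3]-th); a=(a+np.pi/2)%np.pi-np.pi/2
        print(d.round(4).tolist(),round(a,3))
E
python3 - <<'E'
from h import *
mv((578,53.5,165,np.radians(187)),(578,53.5,122,np.radians(187)))
E
```

```text
pos [217.7 477.6 231. ] head 2.714 F [ 0.8 -0.1  0.7] t 0.2 w 0.999 tilt [-0.    -0.001 -1.   ]
[-0.5037, -0.2363, 0.0661] -0.55
[-0.5037, -0.2363, 0.1091] -0.55
```

Request:
play_rows(translation=[[-0.504,-0.236,0.02],[-0.504,-0.236,0.02],[-0.504,-0.236,0.02],[-0.504,-0.236,0.02],[-0.504,-0.236,0.066],[-0.504,-0.236,0.066],[-0.504,-0.236,0.066],[-0.504,-0.236,0.066],[-0.504,-0.236,0.066],[-0.504,-0.236,0.066]], rotation=[[0,0,-0.55],[0,0,-0.55],[0,0,-0.55],[0,0,-0.55],[0,0,-0.55],[0,0,-0.55],[0,0,-0.55],[0,0,-0.55],[0,0,-0.55],[0,0,-0.55]], gripper=[1,1,1,1,1,1,1,1,1,1], force=40)

```text
time_s: 1.45
eef_pos: [579.5, 51.2, 164.1]
ee_rot: [-0.001, -0.06, 0.998, 0.0]
force: [-0.0, -0.9, -0.4]
grip_width: -0.002
grip_force: 0.0
```

```bash
python3 - <<'E'
from h import *
mv((578,53.5,122,np.radians(187)))
T=cap('top');S=cap('scene')
print(w2px(T,(578,53.5,165)),w2px(S,(578,53.5,165)))
a=T['pixels'][120:220,250:350,::-1]; b=S['pixels'][150:250,300:380,::-1]
cv2.imwrite('pics/c1.png',np.hstack([cv2.resize(x,None,fx=4.4,fy=5,interpolation=2) for x in(a,b)])[:,:800])
E
```

```text
pos [579.5  51.2 164.1] head -3.022 F [-0.  -0.9 -0.4] t 1.45 w -0.002 tilt [-0.001 -0.    -1.   ]
[0.0012, 0.0024, 0.0421] -0.003
[307.58681291 161.43167551] [330.04516753 199.25140515]
```

View pics/c1.png

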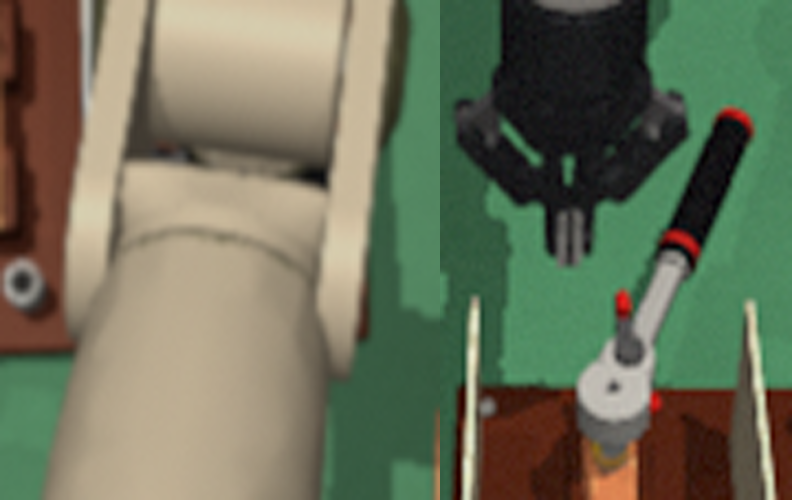

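```bash
cat >> h.py <<'E'
H0=np.radians(161)
def lev(a,d,z=122,P=(601,86.6),r=28):
    th=H0-a; u=np.array([np.cos(th),np.sin(th)]); t=np.array([u[1],-u[0]])
    return (*(np.array(P)+r*u-d*t),z,th)
E
python3 - <<'E'
from h import *
mv(lev(-.46,31,122),lev(-.46,21),lev(-.46,17.5),*[lev(a,17) for a in (-.35,-.2,-.05,.1,.25)])
E
```

```text
pos [579.   52.4 164.4] head -3.022 F [-0.7  0.5  0.4] t 1.55 w 0.003 tilt [-0.001  0.    -1.   ]
[0.0018, 0.0, 0.0424] -0.008
[0.0019, 0.01, 0.0424] -0.008
[0.0019, 0.0135, 0.0424] -0.008
[0.0036, 0.0172, 0.0424] 0.102
[0.0054, 0.0218, 0.0424] 0.252
[0.0065, 0.0266, 0.0424] 0.402
[0.0068, 0.0315, 0.0424] 0.552
[0.0064, 0.0364, 0.0424] 0.702
```

Request:
play_rows(translation=[[0.002,0,0.042],[0.002,0,0.042],[0.002,0.01,0.042],[0.002,0.0135,0.042],[0.0036,0.017,0.042],[0.0054,0.022,0.042],[0.0065,0.0265,0.042],[0.0068,0.0315,0.042],[0.0064,0.0365,0.042]], rotation=[[0,0,0],[0,0,0],[0,0,0],[0,0,0],[0,0,0.1],[0,0,0.25],[0,0,0.4],[0,0,0.55],[0,0,0.7]], gripper=[1,1,1,1,1,1,1,1,1])

```text
time_s: 2.68
eef_pos: [568.2, 89.6, 124.8]
ee_rot: [0.001, 0.287, 0.958, 0.0]
force: [0.3, -1.8, 0.7]
grip_width: 0.001
grip_force: 1.0
```

```bash
python3 - <<'E'
from h import *
S=cap('scene')
mv(*[lev(a,17) for a in (.4,.5,.6,.65)])
cv2.imwrite('pics/c2.png',cv2.resize(S['pixels'][150:260,300:390,::-1],None,fx=5,fy=5,interpolation=2))
E
```

```text
pos [568.2  90.1 124.7] head 2.554 F [-0.9 -0.8  1.8] t 2.725 w -0.003 tilt [ 0.002 -0.001 -1.   ]
[0.0009, 0.0025, 0.0027] 0.144
[0.002, 0.0056, 0.0027] 0.244
[0.0028, 0.0088, 0.0027] 0.344
[0.0031, 0.0104, 0.0027] 0.394
```

View pics/c2.png

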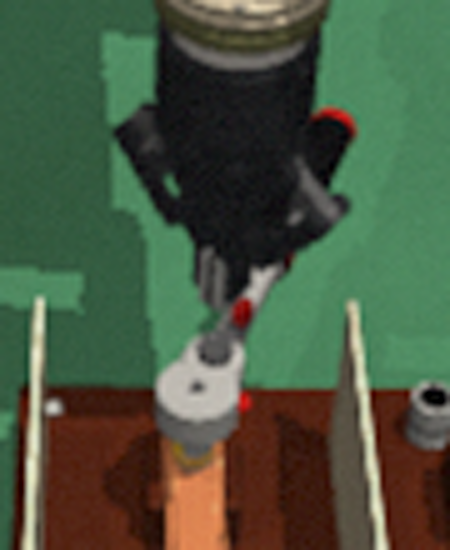

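Request:
play_rows(translation=[[0.001,0.0025,0.002],[0.002,0.0056,0.002],[0.0028,0.009,0.002],[0.003,0.012,0.002],[0.003,0.014,0.002],[0.003,0.014,0.002]], rotation=[[0,0,0.15],[0,0,0.25],[0,0,0.33],[0,0,0.37],[0,0,0.37],[0,0,0.37]], gripper=[1,1,1,1,1,1])

```text
time_s: 3.48
eef_pos: [572.7, 102.9, 122.2]
ee_rot: [0.0, 0.455, 0.89, -0.0]
force: [-5.8, -0.8, 6.0]
grip_width: 0.003
grip_force: 3.3
```

```bash
python3 - <<'E'
from h import *
S=cap('scene')
mv(*[lev(a,17) for a in (.6,.65)])
cv2.imwrite('pics/c3.png',cv2.resize(S['pixels'][150:260,300:390,::-1],None,fx=5,fy=5,interpolation=2))
E
```

```text
pos [572.7 102.9 122.2] head 2.197 F [-6.4 -0.3  5.6] t 3.525 w -0.0 tilt [ 0. -0. -1.]
[-0.002, -0.004, 0.0002] -0.013
[-0.0012, -0.0026, 0.0002] 0.037
```

View pics/c3.png

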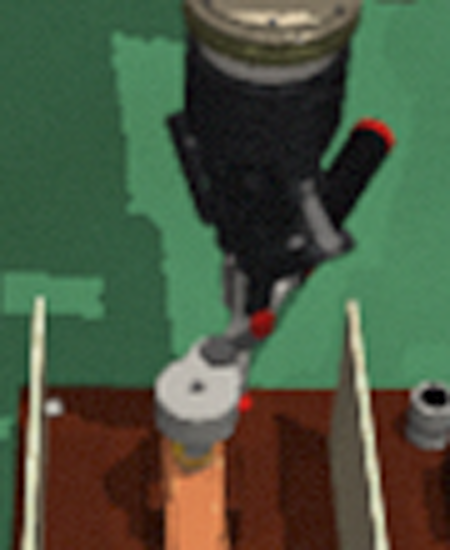

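```bash
python3 - <<'E'
from h import *
S=cap('scene')
a=px2w(S,300+197/5,150+386/5,118);h=px2w(S,343,219.6,123);t=px2w(S,352.4,214.4,132);e=px2w(S,375.5,176,107)
an=lambda p,q:np.degrees(np.arctan2(*(q-p)[1::-1]))
print(a,h,t,e,an(a,e),an(a,h),an(h,t),np.radians(an(a,e)-an(h,t)))
E
```

```text
[627.45731665  79.88951713 118.        ] [605.82832792  88.20689737 123.        ] [594.85887326 111.20641898 132.        ] [412.25819866 179.87689567 107.        ] 155.07913401245074 158.9658618641786 115.49846892730167 0.690812925865013
```

```bash
cat >> h.py <<'E'
def hd(q,z=90,r=165):
    th=BX-q; return (A[0]+r*np.cos(th),A[1]+r*np.sin(th),z,th)
E
python3 - <<'E'
from h import *
q=BX-np.radians(155.3);print(q)
mv((566,96,122,np.radians(126)),hd(q,170),hd(q,90))
E
```

```text
0.48309632524259927
pos [572.7 102.9 122.2] head 2.197 F [-5.3 -1.3  5.9] t 3.575 w -0.0 tilt [ 0. -0. -1.]
[-0.0017, -0.0095, 0.0002] -0.002
[0.0938, -0.0538, -0.0478] -0.514
[0.0938, -0.0538, 0.0322] -0.514
```

Request:
play_rows(translation=[[-0.002,-0.009,0],[-0.002,-0.009,-0.05],[0.094,-0.054,-0.05],[0.094,-0.054,-0.05],[0.094,-0.054,-0.05],[0.094,-0.054,-0.05],[0.094,-0.054,-0.05]], rotation=[[0,0,0],[0,0,0],[0,0,-0.51],[0,0,-0.51],[0,0,-0.51],[0,0,-0.51],[0,0,-0.51]], gripper=[1,1,-0.3,-0.3,-0.3,-0.3,-0.3])

```text
time_s: 4.45
eef_pos: [474.4, 147.2, 171.3]
ee_rot: [0.0, 0.218, 0.976, 0.0]
force: [0.8, 0.4, -0.1]
grip_width: 0.649
grip_force: 0.0
```

```bash
python3 - <<'E'
from h import *
S=cap('scene');T=cap('top')
mv(hd(.483,90))
a=S['pixels'][140:260,300:400,::-1];b=T['pixels'][135:255,235:335,::-1]
cv2.imwrite('pics/c4.png',np.hstack([cv2.resize(x,None,fx=4,fy=4,interpolation=2) for x in(a,b)]))
E
```

```text
pos [474.4 147.2 171.2] head 2.702 F [0.1 0.7 0.3] t 4.55 w 0.652 tilt [-0.  0. -1.]
[0.0003, 0.0001, 0.0812] -0.009
```

View pics/c4.png

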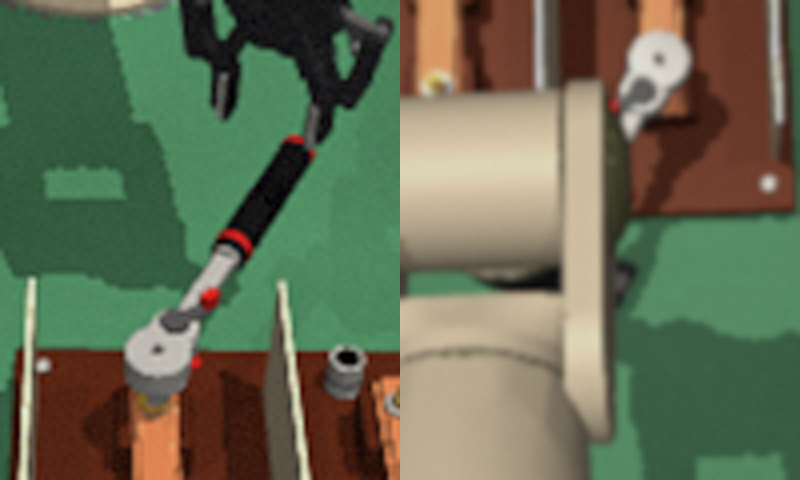

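```bash
python3 - <<'E'
from h import *
S=cap('scene');T=cap('top')
an=lambda p,q:np.degrees(np.arctan2(*(q-p)[1::-1]))
s=lambda u,v,z:px2w(S,300+u/4,140+v/4,z)
t=lambda u,v,z:px2w(T,235+(u-400)/4,135+v/4,z)
for f,P in((s,[(157,350),(176,321),(210,298),(235,243)]),(t,[(659,58),(640,92),(615,105),(631,122)])):
    a=f(*P[0],118);h=f(*P[1],123);tt=f(*P[2],130);e=f(*P[3],115)
    print(a,h,tt,e,'ax-e',an(a,e),'ax-hub',an(a,h),'lever',an(h,tt))
E
```

```text
[628.4755226   79.54220962 118.        ] [607.88820181  90.74794588 123.        ] [593.26879606 111.58882695 130.        ] [526.90934444 129.30646317 115.        ] ax-e 153.8965897481301 ax-hub 151.44042381735525 lever 125.048789620553
[623.0578902   76.73310689 118.        ] [597.59972656  88.83536774 123.        ] [586.46750576 105.02231115 130.        ] [578.56386646  94.88708484 115.        ] ax-e 157.80408093732257 ax-hub 154.57459540531818 lever 124.51740855261257
```

The lever is fully over: it sits at about 125°, with the handle at about 154°, so it's at 0.5 rad. Next I'll straddle the handle.

Request:
play_rows(translation=[[0,0,0.05],[0,0,0.081],[0,0,0.081],[0,0,0.081],[0,0,0.081]], rotation=[[0,0,0],[0,0,0],[0,0,0],[0,0,0],[0,0,0]], gripper=[-0.3,-0.3,0.28,0.28,0.28], force=20)

```text
time_s: 5.28
eef_pos: [474.9, 147.6, 91.7]
ee_rot: [0.001, 0.217, 0.976, 0.0]
force: [-0.3, -0.2, -0.4]
grip_width: 0.358
grip_force: 0.0
```

```bash
python3 - <<'E'
from h import *
mv(*[hd(q) for q in np.arange(.48,-.9,-.15)])
E
```

```text
pos [474.9 147.6  91.7] head 2.704 F [-0.3 -0.2 -0.4] t 5.275 w 0.358 tilt [ 0.003  0.    -1.   ]
[0.0007, -0.001, 0.0017] -0.01
[-0.0014, -0.0256, 0.0016] -0.16
[-0.0072, -0.0497, 0.0016] -0.31
[-0.0165, -0.0726, 0.0016] -0.46
[-0.0291, -0.0938, 0.0016] -0.61
[-0.0447, -0.113, 0.0016] -0.76
[-0.063, -0.1296, 0.0016] -0.91
[-0.0836, -0.1433, 0.0017] -1.06
[-0.1061, -0.1537, 0.0017] -1.21
[-0.1298, -0.1607, 0.0017] -1.36
```

Request:
play_rows(translation=[[-0.0014,-0.0256,0.001],[-0.0072,-0.0497,0.001],[-0.0165,-0.0726,0.001],[-0.029,-0.094,0.001],[-0.0447,-0.113,0.001],[-0.063,-0.1296,0.001],[-0.0836,-0.1433,0.001],[-0.106,-0.1537,0.001],[-0.125,-0.159,0.001],[-0.125,-0.159,0.001]], rotation=[[0,0,-0.16],[0,0,-0.31],[0,0,-0.46],[0,0,-0.61],[0,0,-0.76],[0,0,-0.91],[0,0,-1.06],[0,0,-1.21],[0,0,-1.33],[0,0,-1.33]], gripper=[0.28,0.28,0.28,0.28,0.28,0.28,0.28,0.28,0.28,0.28])

```text
time_s: 6.52
eef_pos: [520.7, -50.2, 90.0]
ee_rot: [0.001, -0.431, 0.903, -0.001]
force: [0.0, 0.5, 0.6]
grip_width: 0.356
grip_force: 0.0
```

```bash
cat >> h.py <<'E'
def info():
    s=ctrl.sense(); p=s['eef_pos'][:2]-A; th=np.arctan2(p[1],p[0]); q=(BX-th+np.pi)%(2*np.pi)-np.pi
    t=np.array([np.sin(th),-np.cos(th)])
    print('q',round(q,3),'r',round(np.hypot(*p),1),'Ftan',round(-s['force'][:2]@t,2),'Frad',round(-s['force'][:2]@[t[1],-t[0]]*-1,2))
E
python3 - <<'E'
from h import *
info()
mv(*[hd(q) for q in np.arange(-.86,.9,.1911)])
E
```

```text
q -0.842 r 165.0 Ftan -0.3 Frad 0.38
pos [520.7 -50.2  90. ] head -2.251 F [0.  0.5 0.6] t 6.525 w 0.356 tilt [ 0.002 -0.001 -1.   ]
[-0.0, -0.0029, -0.0] -0.022
[-0.0024, 0.0285, -0.0001] 0.169
[-0.0106, 0.0588, -0.0001] 0.36
[-0.0245, 0.0871, -0.0001] 0.551
[-0.0434, 0.1122, -0.0002] 0.743
[-0.0668, 0.1333, -0.0002] 0.934
[-0.0938, 0.1495, -0.0002] 1.125
[-0.1234, 0.1603, -0.0002] 1.316
[-0.1545, 0.1653, -0.0002] 1.507
[-0.1859, 0.1643, -0.0002] -1.444
```

```bash
cat >> h.py <<'E'
def arc(q0,q1,n):
    mv(*[hd(q) for q in np.linspace(q0,q1,n+1)[1:]])
E
python3 - <<'E'
from h import *
arc(-.84,.36,10)
E
```

```text
pos [520.7 -50.2  90. ] head -2.251 F [0.  0.5 0.6] t 6.525 w 0.356 tilt [ 0.002 -0.001 -1.   ]
[-0.0012, 0.0201, -0.0] 0.118
[-0.0047, 0.0396, -0.0001] 0.238
[-0.0105, 0.0585, -0.0001] 0.358
[-0.0185, 0.0766, -0.0001] 0.478
[-0.0287, 0.0936, -0.0001] 0.598
[-0.0408, 0.1092, -0.0002] 0.718
[-0.0546, 0.1233, -0.0002] 0.838
[-0.0701, 0.1357, -0.0002] 0.958
[-0.087, 0.146, -0.0002] 1.078
[-0.1049, 0.1543, -0.0002] 1.198
```

Request:
play_rows(translation=[[-0.0012,0.02,0],[-0.0047,0.0396,0],[-0.0105,0.0585,0],[-0.0185,0.0766,0],[-0.0287,0.0936,0],[-0.0408,0.1092,0],[-0.0546,0.1233,0],[-0.07,0.1357,0],[-0.087,0.146,0],[-0.105,0.1543,0]], rotation=[[0,0,0.12],[0,0,0.24],[0,0,0.36],[0,0,0.48],[0,0,0.6],[0,0,0.72],[0,0,0.84],[0,0,0.96],[0,0,1.08],[0,0,1.2]], gripper=[0.28,0.28,0.28,0.28,0.28,0.28,0.28,0.28,0.28,0.28])

```text
time_s: 7.78
eef_pos: [465.1, 129.9, 90.0]
ee_rot: [0.0, 0.156, 0.988, -0.0]
force: [1.4, -3.3, 0.8]
grip_width: 0.358
grip_force: 1.5
```

```bash
python3 - <<'E'
from h import *
info();arc(.36,.85,5)
E
```

```text
q 0.365 r 167.0 Ftan 2.67 Frad 2.33
pos [465.1 129.9  90. ] head 2.828 F [ 1.4 -3.3  0.8] t 7.775 w 0.358 tilt [ 0.    -0.001 -1.   ]
[-0.0027, 0.0154, -0.0001] 0.092
[-0.005, 0.0314, -0.0001] 0.19
[-0.0088, 0.0471, -0.0001] 0.288
[-0.0141, 0.0623, -0.0001] 0.386
[-0.021, 0.077, -0.0001] 0.484
```

Request:
play_rows(translation=[[-0.0027,0.0154,0],[-0.005,0.0314,0],[-0.0088,0.047,0],[-0.014,0.0623,0],[-0.021,0.077,0]], rotation=[[0,0,0.1],[0,0,0.19],[0,0,0.29],[0,0,0.39],[0,0,0.48]], gripper=[0.28,0.28,0.28,0.28,0.28])

```text
time_s: 8.4
eef_pos: [507.6, 196.7, 89.5]
ee_rot: [-0.001, 0.386, 0.922, -0.001]
force: [-4.8, -2.4, 1.7]
grip_width: 0.36
grip_force: 2.6
```

```bash
python3 - <<'E'
from h import *
info();arc(.85,-.86,10)
E
```

```text
q 0.845 r 165.9 Ftan 5.04 Frad -1.66
pos [507.6 196.7  89.5] head 2.349 F [-4.8 -2.4  1.7] t 8.4 w 0.36 tilt [-0.003 -0.001 -1.   ]
[-0.0032, -0.0273, -0.0004] -0.166
[-0.0102, -0.0546, -0.0004] -0.337
[-0.0218, -0.0803, -0.0003] -0.508
[-0.0375, -0.1036, -0.0003] -0.679
[-0.057, -0.124, -0.0003] -0.85
[-0.0797, -0.1407, -0.0002] -1.021
[-0.1049, -0.1533, -0.0002] -1.192
[-0.1319, -0.1615, -0.0003] -1.363
[-0.1599, -0.1649, -0.0003] -1.534
[-0.188, -0.1635, -0.0003] 1.437
```

Request:
play_rows(translation=[[-0.0032,-0.0273,0],[-0.0102,-0.0546,0],[-0.0218,-0.0803,0],[-0.0375,-0.1036,0],[-0.057,-0.124,0],[-0.0797,-0.1407,0],[-0.105,-0.1533,0],[-0.132,-0.1615,0],[-0.16,-0.165,0],[-0.187,-0.1635,0]], rotation=[[0,0,-0.17],[0,0,-0.34],[0,0,-0.51],[0,0,-0.68],[0,0,-0.85],[0,0,-1.02],[0,0,-1.19],[0,0,-1.36],[0,0,-1.53],[0,0,-1.7]], gripper=[0.28,0.28,0.28,0.28,0.28,0.28,0.28,0.28,0.28,0.28])

```text
time_s: 9.65
eef_pos: [524.9, -51.8, 89.8]
ee_rot: [-0.0, -0.442, 0.897, 0.0]
force: [-0.3, 1.8, -0.1]
grip_width: 0.36
grip_force: 0.6
```

```bash
python3 - <<'E'
from h import *
info();arc(-.84,-.24,5)
E
```

```text
q -0.868 r 163.7 Ftan -1.37 Frad 1.22
pos [524.9 -51.8  89.8] head -2.227 F [-0.3  1.8 -0.1] t 9.65 w 0.36 tilt [-0.  0. -1.]
[-0.0004, 0.0244, -0.0002] 0.143
[-0.0044, 0.0438, -0.0002] 0.263
[-0.0107, 0.0626, -0.0002] 0.383
[-0.0192, 0.0804, -0.0002] 0.503
[-0.0297, 0.0972, -0.0002] 0.623
```

Request:
play_rows(translation=[[-0.0004,0.0244,0],[-0.0044,0.0438,0],[-0.0107,0.0626,0],[-0.0192,0.0804,0],[-0.0297,0.0972,0]], rotation=[[0,0,0.14],[0,0,0.26],[0,0,0.38],[0,0,0.5],[0,0,0.62]], gripper=[0.28,0.28,0.28,0.28,0.28])

```text
time_s: 10.28
eef_pos: [466.1, 31.0, 89.9]
ee_rot: [0.001, -0.142, 0.99, -0.001]
force: [3.5, -8.9, -3.2]
grip_width: 0.358
grip_force: 4.8
```

```bash
python3 - <<'E'
from h import *
info();arc(-.24,.2,5)
E
```

```text
q -0.24 r 164.9 Ftan 9.55 Frad 0.83
pos [466.1  31.   89.9] head -2.856 F [ 3.5 -8.9 -3.2] t 10.275 w 0.358 tilt [ 0.002 -0.003 -1.   ]
[-0.0005, 0.0146, -0.0001] 0.082
[-0.0023, 0.029, -0.0002] 0.17
[-0.0054, 0.0432, -0.0002] 0.258
[-0.0097, 0.057, -0.0002] 0.346
[-0.0152, 0.0704, -0.0003] 0.434
```

Request:
play_rows(translation=[[0,0.0033,0],[0,0.0066,0],[-0.0002,0.01,0],[-0.0004,0.0132,0]], rotation=[[0,0,0.02],[0,0,0.04],[0,0,0.06],[0,0,0.08]], gripper=[0.28,0.28,0.28,0.28])

```text
time_s: 10.78
eef_pos: [463.0, 43.1, 89.9]
ee_rot: [0.001, -0.105, 0.994, -0.001]
force: [1.2, -11.6, -0.5]
grip_width: 0.358
grip_force: 5.2
```

```bash
python3 - <<'E'
from h import *
info();arc(-.16,.04,5)
E
```

```text
q -0.164 r 164.9 Ftan 11.6 Frad -1.31
pos [463.   43.1  89.9] head -2.931 F [  1.2 -11.6  -0.5] t 10.775 w 0.358 tilt [ 0.002 -0.003 -1.   ]
[-0.0, 0.0073, -0.0001] 0.038
[-0.0004, 0.0139, -0.0001] 0.078
[-0.001, 0.0205, -0.0002] 0.118
[-0.0019, 0.027, -0.0002] 0.158
[-0.0031, 0.0335, -0.0002] 0.198
```

Request:
play_rows(translation=[[0,0.0015,0],[0,0.003,0]], rotation=[[0,0,0.01],[0,0,0.02]], gripper=[0.28,0.28])

```text
time_s: 11.02
eef_pos: [462.3, 46.0, 89.9]
ee_rot: [0.001, -0.095, 0.995, -0.001]
force: [0.5, -10.3, -1.7]
grip_width: 0.36
grip_force: 5.2
```

```bash
python3 - <<'E'
from h import *
info(); print(ctrl.sense()['tau'].round(2),ctrl.sense()['wrist_torque'].round(2))
E
```

```text
q -0.146 r 164.9 Ftan 10.19 Frad -1.51
[  4.78 -38.01 -19.57   2.     0.59  -0.08] [-1.57 -0.14  0.04]
```

Request:
play_rows(translation=[[0,0.0017,0],[0,0.0033,0],[0,0.005,0]], rotation=[[0,0,0.01],[0,0,0.02],[0,0,0.03]], gripper=[0.28,0.28,0.28])

```text
time_s: 11.4
eef_pos: [461.4, 50.8, 89.9]
ee_rot: [0.001, -0.08, 0.997, -0.001]
force: [0.7, -10.9, -1.3]
grip_width: 0.359
grip_force: 5.5
```

```bash
python3 - <<'E'
from h import *
info(); print(ctrl.sense()['tau'].round(2),ctrl.sense()['wrist_torque'].round(2))
E
```

```text
q -0.116 r 164.9 Ftan 10.86 Frad -1.16
[  4.77 -37.97 -19.56   2.04   0.6   -0.08] [-1.73 -0.15  0.07]
```

Request:
play_rows(translation=[[0,0.002,0],[0,0.004,0],[0,0.006,0],[0,0.008,0],[-0.0002,0.01,0]], rotation=[[0,0,0.012],[0,0,0.024],[0,0,0.036],[0,0,0.048],[0,0,0.06]], gripper=[0.28,0.28,0.28,0.28,0.28])

```text
time_s: 12.02
eef_pos: [460.0, 60.7, 89.9]
ee_rot: [0.001, -0.05, 0.999, -0.001]
force: [0.9, -11.7, -1.1]
grip_width: 0.357
grip_force: 5.8
```

```bash
python3 - <<'E'
from h import *
info(); print(ctrl.sense()['tau'].round(2),ctrl.sense()['wrist_torque'].round(2))
E
```

```text
q -0.056 r 165.0 Ftan 11.71 Frad -0.32
[  4.93 -37.9  -19.69   2.16   0.47  -0.1 ] [-1.8  -0.16  0.09]
```

Request:
play_rows(translation=[[0,0.0017,0],[0,0.0034,0],[0,0.005,0],[0,0.0066,0]], rotation=[[0,0,0.01],[0,0,0.02],[0,0,0.03],[0,0,0.04]], gripper=[0.28,0.28,0.28,0.28])

```text
time_s: 12.52
eef_pos: [459.4, 67.2, 89.9]
ee_rot: [0.001, -0.03, 1.0, -0.002]
force: [0.9, -11.6, -1.8]
grip_width: 0.36
grip_force: 5.9
```

```bash
python3 - <<'E'
from h import *
info(); print(ctrl.sense()['tau'].round(2),ctrl.sense()['wrist_torque'].round(2))
E
```

```text
q -0.016 r 165.0 Ftan 11.59 Frad 0.09
[  5.13 -38.01 -19.54   2.21   0.6   -0.05] [-1.79 -0.21  0.08]
```

Request:
play_rows(translation=[[0,0.0017,0],[0,0.0034,0],[0,0.005,0]], rotation=[[0,0,0.01],[0,0,0.02],[0,0,0.03]], gripper=[0.28,0.28,0.28])

```text
time_s: 12.9
eef_pos: [459.1, 72.2, 89.9]
ee_rot: [0.001, -0.015, 1.0, -0.002]
force: [1.3, -12.2, -1.4]
grip_width: 0.361
grip_force: 5.9
```

```bash
python3 - <<'E'
from h import *
info(); print(ctrl.sense()['tau'].round(2),ctrl.sense()['wrist_torque'].round(2))
E
```

```text
q 0.014 r 165.1 Ftan 12.27 Frad 0.82
[  5.27 -38.05 -19.56   2.28   0.59  -0.04] [-1.87 -0.22  0.05]
```

It's at about 12.2 N, which is 2 N m. I'll release the handle and retreat.

Request:
play_rows(translation=[[0,-0.003,0],[0,-0.003,0],[0,-0.003,0],[0,-0.003,-0.05],[0,-0.003,-0.11],[0,-0.003,-0.13],[0,-0.003,-0.13]], rotation=[[0,0,0],[0,0,0],[0,0,0],[0,0,0],[0,0,0],[0,0,0],[0,0,0]], gripper=[-0.3,-0.3,-0.3,-0.3,-0.3,-0.3,-0.3])

```text
time_s: 13.78
eef_pos: [459.4, 70.5, 220.3]
ee_rot: [0.001, -0.016, 1.0, -0.0]
force: [-0.3, 0.4, 0.6]
grip_width: 0.646
grip_force: 0.0
```

```bash
python3 - <<'E'
from h import *
S=cap('scene');info();mv()
cv2.imwrite('pics/c5.png',cv2.resize(S['pixels'][120:280,280:440,::-1],None,fx=3.5,fy=3.5,interpolation=2))
E
```

```text
q 0.003 r 165.4 Ftan -0.43 Frad 0.14
pos [458.8  70.5 218.9] head -3.109 F [ 0.1  0.4 -0.5] t 13.825 w 0.651 tilt [-0.  0. -1.]
```

View pics/c5.png

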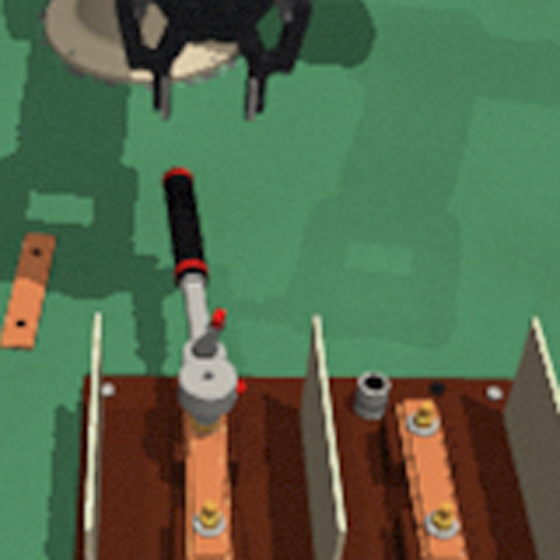

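The lever tab at (219,318) is still over on the tighten side, and the gripper is well clear of the handle. Nothing else on the bench has been disturbed, so I'm handing the job in.

```bash
python3 -c "
from rig import ctrl
print(ctrl.finish_job())"
```

```text
the job is handed in; nothing more can be done
None
```

I flipped the lever fully over to tighten and tightened the nut to about 12.2 N at the grip (about 2 N m), then lifted the gripper clear, left the rest of the bench as it was, and handed the job in at about 14 s; no verdict came back.

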